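# Power up the bench laser and open its shutter

### The arm

A 7-joint arm with a two-finger parallel gripper is mounted at the origin on the work surface. World frame = base frame: x ahead of the robot, y to its left, z up, the work surface at z = 0. Lengths are in m, angles in rad, forces in N, time in s.
With the tool pointing down it reaches from about 0.4 to 0.9 m from the base axis. Payload 5.5 kg.
Tool frame: the origin (TCP) lies midway between the tips of the shut fingers; the grasp point (between the pads) lies 19 mm behind it (manip.grip_depth is the distance from the TCP to the grasp point, in m); z points along the fingers, y is the line along which they close (so a half turn about z gives the same grasp; the last joint's range is limited). The gripper opens to 92 mm and grips with 3 to 60 N. Pads are 19 mm wide; open, the fingers measure 130 mm over their backs; the gripper's body (75 mm by 190 mm) begins 47 mm behind the grasp point.
Start: joints at [-1.038, 0.501, -0.427, 1.55, 0.221, 1.138, -0.21], TCP at [0.173, 0.626, 0.227] pointing down, gripper open.
Joint ranges: [-2.88, 2.88], [-0.31, 2.03], [-1.54, 1.56], [0.2, 2.42], [-1.41, 4.55], [0.19, 2.02], [-2.57, 2.57]. Speed limits (rad/s): [2.57, 2.57, 3.14, 3.14, 3.14, 3.14, 3.14].

### API

Orientations are given as a unit quaternion [x, y, z, w].
In Python, from bench import manip, effector, viewer gives the robot as it stands. Calls block until the motion is done:
- manip.move_pose(position, orientation): joint-space move of the TCP to a pose.
- manip.servo_line(position, ori=None, vel=0.15): straight line of the TCP; ori=None keeps the orientation; vel is the mean speed in m/s.
- manip.movej(angles): joint-space move.
- effector.open_jaws() and effector.close(f_grip=None): open the fingers fully, or close them until they stop; f_grip is the grip in N (None keeps the last).
- manip.sleep(seconds).
- manip.solve_ik(position, orientation): joint angles nearest the present ones, or None.
- viewer.get_image(name): name is "side" or "top" or "wrist"; returns the picture (420x560x3 uint8, red, green, blue); there is no depth.
- viewer.get_calibration(name): a dict with "vfov" (degrees; the focal length in pixels is half the picture's height over the tangent of half this angle, whatever the lens; pixels are square), "cx", "cy" (the principal point, pixels), "eye" and "attitude" of the camera in the world. Camera axes: x right, y down, z forward; pixel columns grow to the right and rows downward; lengths in m; the calibration is good to about 2 mm. A picture is of the moment at which its call begins: read the wrist's pose just before it. get_calibration takes no time and is no camera call; for the wrist camera it gives the pose at the moment of the call.
A pose or a line that the arm cannot do raises manip.PlanningError and nothing moves.
- manip.hand_in(): hands the job in; it is judged then, once.
Readings, each from a call of its own:
- manip.current_clock(): time.
- manip.current_q(): joint angles.
- manip.current_joint_velocities(): joint speeds.
- manip.current_tau(): joint torques, N m.
- manip.current_tool_pos(): TCP position.
- manip.current_tcp_rot(): TCP orientation.
- manip.current_force(): force on the tool from outside, world axes, zero at the start.
- manip.current_wrist_torque(): the same for the moment, N m.
- manip.current_finger_gap(): finger opening in m.
- manip.current_gripper_force(): force on a finger pad.
Only numpy, scipy, OpenCV 4.12 (cv2) and the standard library are available. Lean on these libraries where they do the work, as an engineer would, in place of code of your own. Each camera call takes 0.05 s, during which the arm holds its last target. There are 200 camera calls.

### The job

Start up the bench laser: first turn the red handle of the power isolator clockwise (seen from above) all the way from off to on, so that its white pointer end stands at the green mark, with the laser's shutter lever still down. Then raise the shutter lever on the front of the laser head fully to its upper stop and leave it there. Leave the mouse, the reel, the lens post and the parts tray where they are.

Things in the scene. Friction and masses are not known exactly. Their poses are not given: they have to be found in the camera images.
- isolator: Power isolator, fixed to the table: grey box 120 x 120 mm, 70 mm high, with a yellow top plate. Origin: centre of its underside, on the table. z up. On the plate, 49 mm from the centre, a black mark (off, towards the box's own -x) and a green mark (on, 80 degrees clockwise from it seen from above).
- isolator_handle (a joint): Angle of the isolator's handle about the vertical axis through the box's centre, rad: 0 = off stop (bar along the box's x axis, pointer to the black mark), grows clockwise seen from above, 1.4 = on stop (pointer to the green mark). Friction holds it where it is left.
- isolator_grip (a point): Grip point of the red handle: on its turning axis, 100 mm above the table, in the middle of the bar. The bar is 80 mm long (x axis of this point), 18 mm wide (y axis), and stands from 76 to 116 mm above the table over a flat disc of 28 mm radius; the white pointer lies on its top at the -x end. This frame turns with the handle, z up.
- laser_head: Laser head, fixed to the table: grey box 180 mm long, 90 mm wide on a 130 mm wide foot plate, top at 153 mm, with black cooling ribs and a round output port in its front face. Origin: on the table, straight below the lever's pivot; the front face lies 12 mm behind it (+x), the box reaches to x = 192 mm. The front looks to -x of this frame. z up.
- shutter_lever (a joint): Angle of the shutter lever, rad: 0 = lower stop, shutter closed (lever slopes 25 degrees below level, away from the head's front); grows as the tip is raised; 1.05 = upper stop, shutter open (35 degrees above level). Friction holds it where it is left.
- lever_pivot (a point): Pivot of the shutter lever, between two dark cheeks (62 mm over their outsides) on the front of the laser head, 125 mm above the table. The pivot axis is the y axis of this frame (that of the laser head). A yellow shutter blade 40 mm wide, 65 mm long, hangs from the pivot and swings with the lever.
- lever_grip (a point): Centre of the blue cross bar at the tip of the shutter lever, 110 mm from the pivot. The bar is a cylinder 20 mm in diameter and 44 mm long, parallel to the pivot axis (y axis of this point); a 12 mm steel rod joins its middle to the pivot. It is 79 mm above the table with the lever fully down, 188 mm fully up. This frame turns with the lever.
- mouse: Black computer mouse, loose, 108 x 60 x 34 mm. Origin: centre of its underside.
- reel: Fibre reel lying flat, loose: white flanges 120 mm in diameter, 24 mm high. Origin: centre of its underside.
- lens_post: Lens in a black mount on a steel post, standing loose on a base 60 mm in diameter, 134 mm high. Origin: centre of its underside.
- parts_tray: Black open tray, loose, 170 x 250 x 28 mm. Origin: centre of its underside.
There are look-alikes about, which are no part of the job. Of the things shaped like the isolator, the grey one is meant.

How it is judged:
By the outcome, as a careful person would: the job done as asked, in the order asked, and still so for the second after the job is handed in, with the robot touching nothing.
It also fails if it takes over 58 s, if anything falls off the work surface, if the arm or the gripper's body presses on something with over 40 N, if the wrist force passes 120 N, or if a joint passes its speed limit or range.

## Working session

There is one attempt and no reset: what is moved stays moved. The work goes in short steps, each a Python script; the robot and the scene stay as the last script left them, time stands still between calls to the robot, and variables do not carry over. Pictures are saved under pics/ and viewed, at most 10 in all, crops included, and the job is handed in when it is done.

```bash
mkdir -p pics; ls; python3 - <<'E'
from bench import manip, effector, viewer
import cv2
for n in ("top","side"):
    im=viewer.get_image(n); cv2.imwrite(f"pics/{n}0.png",im[:,:,::-1]); print(n,viewer.get_calibration(n))
print(manip.current_clock(),manip.current_tcp_rot())
E
```

```text
pics
top {'vfov': 53.827572715130934, 'cx': 291.12666071332194, 'cy': 210.8823080724635, 'eye': array([ 0.52284871, -0.00685626,  1.28184103]), 'attitude': array([-0.69945618,  0.71408307, -0.02632153,  0.01239335])}
side {'vfov': 43.76877922504893, 'cx': 283.26173825058027, 'cy': 214.24132582244553, 'eye': array([-0.08021106,  1.48776078,  1.19491101]), 'attitude': array([-0.17610827,  0.86311213, -0.46283137,  0.09904771])}
0.1 [ 1.34444367e-01  9.90920755e-01 -8.61576643e-04 -1.65433549e-04]
```

View pics/top0.png

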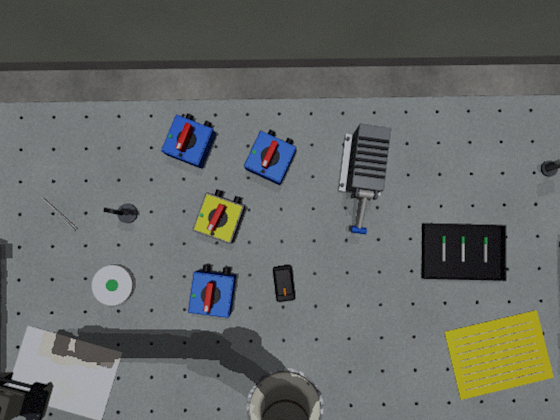

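View pics/side0.png

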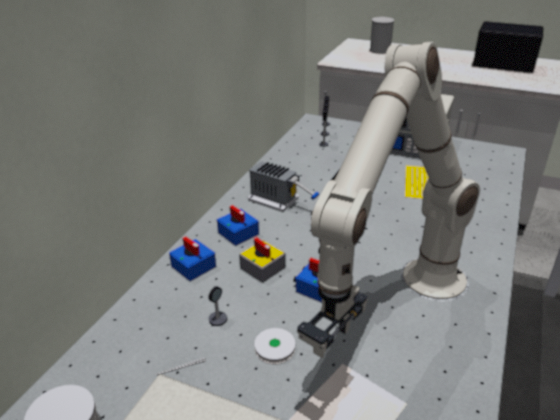

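The yellow-topped grey isolator is at about (219,218) in the top view, with the laser at (368,165) and its blue lever bar at (359,230). Next I'll take an enlarged crop to get exact pixels.

```bash
cat > h.py <<'E'
import numpy as np
from scipy.spatial.transform import Rotation as R
def ray(cal,u,v,z,H=420):
    f=H/2/np.tan(np.radians(cal["vfov"])/2)
    d=R.from_quat(cal["attitude"]).apply([(u-cal["cx"])/f,(v-cal["cy"])/f,1.])
    e=np.array(cal["eye"]); return e+d*(z-e[2])/d[2]
def proj(cal,p,H=420):
    f=H/2/np.tan(np.radians(cal["vfov"])/2)
    c=R.from_quat(cal["attitude"]).inv().apply(np.array(p)-cal["eye"])
    return c[...,:2]/c[...,2:]*f+[cal["cx"],cal["cy"]]
def down(yaw): # tool z down, tool y axis (closing) at heading yaw in world
    y=np.array([np.cos(yaw),np.sin(yaw),0]); z=np.array([0,0,-1.]); x=np.cross(y,z)
    return R.from_matrix(np.c_[x,y,z]).as_quat()
E
python3 - <<'E'
import cv2,numpy as np
im=cv2.imread("pics/top0.png")
a=cv2.resize(im[180:255,180:255],None,fx=5.3,fy=5.3,interpolation=cv2.INTER_CUBIC)[:397,:397]
b=cv2.resize(im[115:240,325:400],None,fx=4.5,fy=4.5,interpolation=cv2.INTER_CUBIC)[:562]
c=np.zeros((562,800,3),np.uint8);c[:a.shape[0],:a.shape[1]]=a;c[:b.shape[0],420:420+b.shape[1]]=b
cv2.imwrite("pics/crop.png",c)
from bench import viewer
from h import *
t=viewer.get_calibration("top")
print(ray(t,219,218,.07),ray(t,359,231,.079),ray(t,370,165,.153))
E
```

```text
[0.57245927 0.17973587 0.07      ] [ 0.52585447 -0.2277874   0.079     ] [ 0.70691909 -0.25015941  0.153     ]
```

View pics/crop.png

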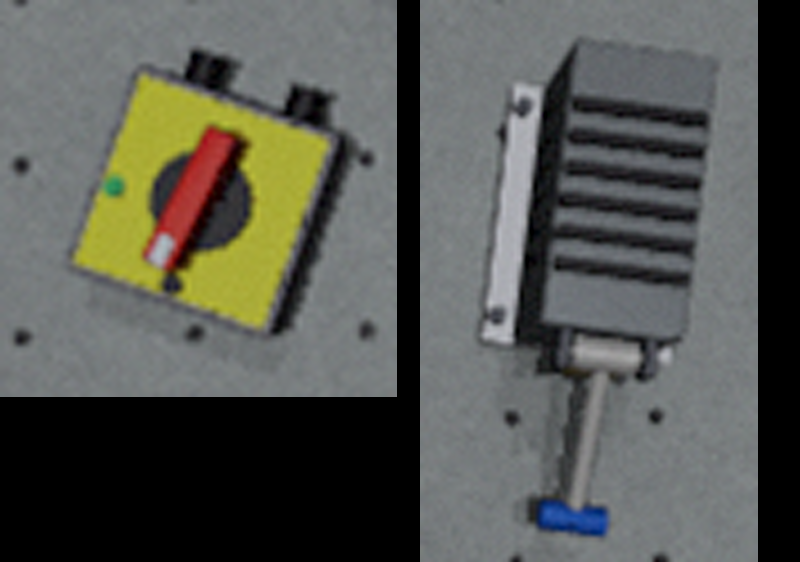

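```bash
python3 - <<'E'
import cv2
from bench import manip, effector, viewer
from h import *
t=viewer.get_calibration("top")
C=np.array([(140,65),(345,128),(272,333),(72,265)])/5.3+180
W=np.array([ray(t,u,v,.07) for u,v in C]); print(W,W.mean(0))
e1=(W[0]-W[3]+W[1]-W[2]); yaw=np.arctan2(e1[1],e1[0]); print("iso yaw",yaw)
# laser: bar centre & pivot barrel centre (cylinder axis heights)
S=lambda x,y:((x-420)/4.5+325,y/4.5+115)
b=ray(t,*S(573,517),.085); p=ray(t,*S(608,350),.130); print("bar",b,"piv",p,np.arctan2(*(p-b)[1::-1]),np.hypot(*(p-b)[:2]))
c=W.mean(0)
best=None
for k in (0,1):
    o=down(yaw+np.pi/2+k*np.pi); q=manip.solve_ik([c[0],c[1],.25],o); print(k,None if q is None else np.round(q,3))
    if q is not None and -2.4<q[6]<2.4 : best=(o,q) if best is None or abs(q[6])<abs(best[1][6]) else best
manip.move_pose([c[0],c[1],.25],best[0]); print(manip.current_q(),manip.current_tool_pos(),manip.current_clock())
w=viewer.get_calibration("wrist"); im=viewer.get_image("wrist"); cv2.imwrite("pics/w1.png",im[:,:,::-1]); print(w)
q=[(-40,0,.116),(40,0,.116)]
cs,sn=np.cos(yaw),np.sin(yaw)
P=[[c[0]+a*cs-b*sn,c[1]+a*sn+b*cs,z] for a,b,z in [(-.06,-.06,.07),(.06,-.06,.07),(.06,.06,.07),(-.06,.06,.07),(-.04,0,.116),(.04,0,.116)]]
print(proj(w,P).round(1))
E
```

```text
[[0.64866187 0.21560667 0.07      ]
 [0.61150618 0.10304302 0.07      ]
 [0.49933448 0.14479987 0.07      ]
 [0.53898833 0.25394982 0.07      ]] [0.57462271 0.17934984 0.07      ]
iso yaw -0.34649586932849324
bar [ 0.52905641 -0.22678274  0.085     ] piv [ 0.63233404 -0.24355072  0.13      ] -0.16095382372185832 0.10462999544288616
0 [-0.153  0.372 -0.251  1.657  0.1    1.125  0.794]
1 [-1.13   0.596  1.134  1.69  -0.57   1.23  -1.78 ]
[-0.15424848  0.37224228 -0.25198704  1.65664433  0.09978435  1.12531049
  0.79402828] [0.57407709 0.18109474 0.2499925 ] 2.2583
{'vfov': 71.04803630970372, 'cx': 277.75354376265335, 'cy': 205.01516320957577, 'eye': array([0.50604198, 0.20453839, 0.4071685 ]), 'attitude': array([0.81042155, 0.57032536, 0.07752206, 0.10925304])}
[[223.3 136. ]
 [227.9 236.6]
 [325.9 236.7]
 [330.8 136.3]
 [277.  158.8]
 [276.8 235. ]]
```

View pics/w1.png

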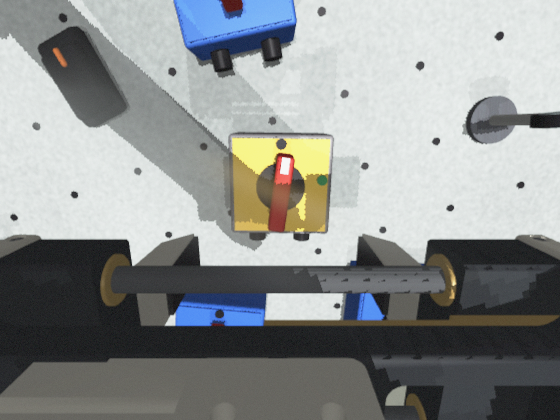

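The wrist view shows the isolator plate spanning (231,134) to (332,233), with the white pointer at (285,162) next to the black mark and the green dot at (321,181). It sits 2–3 px from my prediction, so I'll segment it for accuracy.

```bash
python3 - <<'E'
import cv2
from bench import viewer
from h import *
im=cv2.imread("pics/w1.png"); hsv=cv2.cvtColor(im,cv2.COLOR_BGR2HSV); w=viewer.get_calibration("wrist")
roi=np.zeros(im.shape[:2],np.uint8); roi[125:240,215:345]=1
def m(lo,hi): return cv2.inRange(hsv,lo,hi)*roi
y=m((15,70,60),(35,255,255)); r=m((0,120,50),(8,255,255))|m((172,120,50),(180,255,255)); g=m((40,60,30),(85,255,255)); k=m((0,0,0),(180,255,75))
for n,a in(("y",y),("r",r),("g",g)):
    a=cv2.morphologyEx(a,cv2.MORPH_OPEN,np.ones((2,2))); n_,l,s,c=cv2.connectedComponentsWithStats(a); i=1+s[1:,4].argmax() if n_>1 else 0
    pts=np.argwhere((a>0) if n=="y" else l==i)[:,::-1]; print(n,s[i],c[i].round(1),cv2.minAreaRect(pts.astype(np.float32)))
    if n=="y":
        q=cv2.boxPoints(cv2.minAreaRect(pts.astype(np.float32)))
        Q=cv2.approxPolyN(cv2.convexHull(pts.astype(np.int32)),4)[0] if hasattr(cv2,"approxPolyN") else q
        W=np.array([ray(w,u,v,.07) for u,v in Q]); print(Q,W.round(4),W.mean(0)); print("sides",np.linalg.norm(W-np.roll(W,1,0),axis=1))
    if n=="g": print(ray(w,*c[i],.072))
for u,v in [(281,144.5)]: print("blk",ray(w,u,v,.071))
a=ray(w,285,160,.117)
ys,xs=np.nonzero(r)
for row in range(150,235,6):
    xx=xs[ys==row]; print(row,xx.min() if len(xx) else None, xx.max() if len(xx) else None)
print(a)
E
```

```text
y [ 233  139   98   94 6707] [279.7 183.7] ((281.5, 185.5), (93.0, 97.0), 90.0)
[[325 233]
 [235 231]
 [232 138]
 [331 140]] [[0.6464 0.2158 0.07  ]
 [0.6069 0.1133 0.07  ]
 [0.5031 0.1515 0.07  ]
 [0.5426 0.2551 0.07  ]] [0.57475857 0.18395141 0.07      ]
sides [0.11104538 0.10981078 0.11058996 0.11087759]
r [270 201  18  32 483] [278.5 216.6] ((278.5205078125, 216.2746124267578), (16.477502822875977, 31.234830856323242), 5.194429397583008)
g [318 177  10   9  76] [322.6 181. ] ((322.5, 181.0), (8.0, 9.0), 90.0)
[0.58346985 0.23217509 0.072     ]
blk [0.52827002 0.2007359  0.071     ]
150 None None
156 278 292
162 277 293
168 275 293
174 275 292
180 274 291
186 278 290
192 None None
198 None None
204 271 285
210 270 286
216 270 285
222 269 284
228 269 283
234 None None
[0.54063243 0.19994892 0.117     ]
```

```bash
python3 - <<'E'
from bench import manip, effector
from h import *
yaw=-.347; a0=.1; c=[.5747,.1833]
o=down(yaw+np.pi/2-a0)
manip.move_pose([*c,.2],o); manip.servo_line([*c,.083],vel=.12)
print(manip.current_force(),manip.current_q())
effector.close(f_grip=25); print("gap",manip.current_finger_gap(),manip.current_force(),manip.current_wrist_torque(),manip.current_tool_pos())
q=np.array(manip.current_q()); q[6]+=.2; manip.movej(q)
y=R.from_quat(manip.current_tcp_rot()).apply([0,1,0]); print("heading of bar rel box (want ~.3)",yaw+np.pi/2-np.arctan2(y[1],y[0]),manip.current_force(),manip.current_wrist_torque(),manip.current_clock())
E
```

```text
[-0.21841914 -0.36082901  0.75536487] [-0.19633821  0.56388848 -0.20652922  1.78442057  0.15236888  0.80711898
  0.64657728]
gap 0.017891869123253582 [ 1.47291971  1.76909093 -1.60596548] [ 0.28186038 -0.27080917 -0.04203928] [0.57492404 0.18374126 0.08300921]
heading of bar rel box (want ~.3) -0.09519090684328879 [ 1.96498663  1.35490364 -1.31308614] [ 0.22673963 -0.42993002 -0.50320961] 5.1917
```

The sign of joint 7 is reversed: that small turn went towards the off stop, with little torque. Now I'll turn it the other way.

```bash
python3 - <<'E'
from bench import manip, effector, viewer
from h import *
import cv2
yaw=-.347
q0=np.array(manip.current_q())
def rel():
    y=R.from_quat(manip.current_tcp_rot()).apply([0,1,0]); return yaw+np.pi/2-np.arctan2(y[1],y[0])
r0=rel()
for t in (.3,.7,1.1,1.3,1.4,1.44):
    q=q0.copy(); q[6]-=t-r0; manip.movej(q); print(t,rel(),np.round(manip.current_force(),1),np.round(manip.current_wrist_torque(),2))
for t in (1.48,1.52):
    if abs(manip.current_wrist_torque()[2])>1.5: break
    q=q0.copy(); q[6]-=t-r0; manip.movej(q); print(t,rel(),np.round(manip.current_force(),1),np.round(manip.current_wrist_torque(),2))
effector.open_jaws(); p=manip.current_tool_pos(); manip.servo_line([p[0],p[1],.27],vel=.2)
w=viewer.get_calibration("wrist"); im=viewer.get_image("wrist"); cv2.imwrite("pics/w2.png",im[:,:,::-1])
im=viewer.get_image("top")[170:260,170:270]; cv2.imwrite("pics/t2.png",cv2.resize(im[:,:,::-1],None,fx=5,fy=5,interpolation=cv2.INTER_CUBIC)); print(manip.current_clock())
E
```

```text
0.3 0.29807553289719124 [-1.8  1.   1.5] [ 0.05  0.32 -0.13]
0.7 0.6956402405188666 [-4.1  0.2  2.8] [-0.05  0.79 -0.16]
1.1 1.0941061517479733 [-5.8 -1.3  4. ] [-0.17  1.24 -0.1 ]
1.3 1.2942305141301444 [-5.  -0.7  5. ] [-0.16  1.26 -0.14]
1.4 1.3942313093371372 [-5.6 -0.7  5.8] [-0.16  1.34 -0.09]
1.44 1.4319570466932339 [-6.1 -0.6  4.8] [-0.32  1.33  0.54]
1.48 1.4717580661670187 [-6.6 -2.1  5.8] [-0.49  1.37  0.67]
1.52 1.511790276058604 [-6.  -2.4  6.6] [-0.57  1.45  0.76]
10.3083
```

View pics/w2.png

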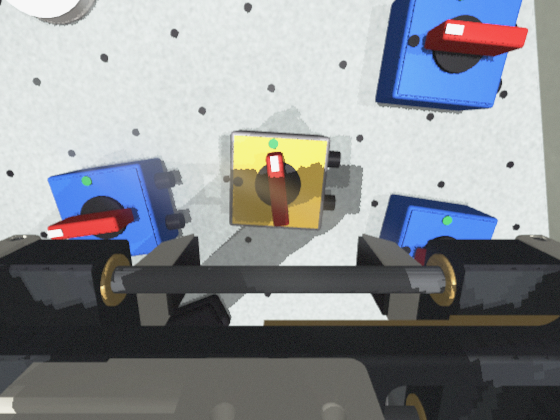

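The white pointer at (275,162) now lines up with the green mark at (273,143), and the wrist torque stepped up at 1.4 rad, so the on stop was reached. Next is the lever.

```bash
python3 - <<'E'
from bench import manip, effector, viewer
from h import *
import cv2
yaw=-.14; b=[.527,-.223]
for k in (1,0):
    o=down(yaw+np.pi/2+k*np.pi); q=manip.solve_ik([*b,.27],o); print(k,None if q is None else np.round(q,2))
q=[]
o=down(yaw+np.pi/2); 
manip.move_pose([*b,.27],o); print(manip.current_q(),manip.current_tool_pos(),manip.current_clock())
w=viewer.get_calibration("wrist"); im=viewer.get_image("wrist"); cv2.imwrite("pics/w3.png",im[:,:,::-1])
hsv=cv2.cvtColor(im,cv2.COLOR_RGB2HSV); m=cv2.inRange(hsv,(100,120,50),(130,255,255))
n,l,s,c=cv2.connectedComponentsWithStats(m)
for i in range(1,n):
    if s[i,4]>40:
        pts=np.argwhere(l==i)[:,::-1].astype(np.float32); r=cv2.minAreaRect(pts); print(s[i],c[i].round(1),r,ray(w,*r[0],.085).round(4))
print(proj(w,[*b,.079]))
E
```

```text
1 [ 0.22  0.29  0.17  1.72 -0.05  1.14 -1.31]
0 [ 0.58  0.3  -0.28  1.71  0.09  1.14  1.71]
[ 0.57922935  0.30320242 -0.27989964  1.70620565  0.09031926  1.14488771
  1.70546313] [ 0.52728782 -0.22230381  0.26994997] 12.3917
[541   0  19  42 618] [551.9  22.6] ((549.9999389648438, 20.499996185302734), (40.99999237060547, 17.999996185302734), 90.0) [0.3932 0.079  0.085 ]
[279 182  16  15 140] [289.2 187.8] ((286.5, 189.0), (14.0, 15.0), 90.0) [ 0.5312 -0.2128  0.085 ]
[277.48384159 185.74515548]
```

View pics/w3.png

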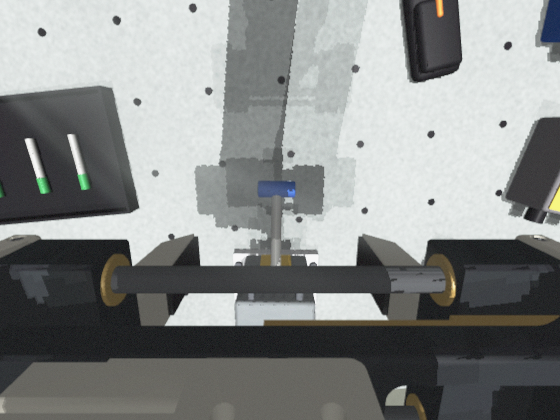

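The blue bar spans (258–296, 181–197), so its centre is near (277,188.5). The rod runs straight down the image, so the yaw of -0.14 is right. I'll grip the bar by its ends and swing it up along the arc.

```bash
python3 - <<'E'
from bench import manip, effector, viewer
from h import *
import cv2
yaw=-.14; d=np.array([np.cos(yaw),np.sin(yaw),0])
b=ray(viewer.get_calibration("wrist"),277,188.5,.083); print(b)
piv=np.array([b[0],b[1],.125])+.11*np.cos(np.radians(25))*d
def pos(t):
    a=t-np.radians(25); return piv-.11*np.cos(a)*d+[0,0,.11*np.sin(a)-.019]
manip.servo_line(pos(0)+[0,0,.08],vel=.2); manip.servo_line(pos(0),vel=.12)
F=lambda:np.round(manip.current_force(),1)
print(F()); effector.close(f_grip=20); print("gap",manip.current_finger_gap(),F(),manip.current_gripper_force(),manip.current_tool_pos()-pos(0))
for t in (.12,.24,.36,.48,.6,.72,.84,.94,1.0,1.05,1.08,1.11):
    manip.servo_line(pos(t),vel=.08); f=F(); print(t,f,np.round(manip.current_tool_pos()-pos(t),4),round(manip.current_finger_gap(),4))
    if np.linalg.norm(f)>30: break
im=viewer.get_image("side"); cv2.imwrite("pics/s4.png",cv2.resize(im[140:230,220:360,::-1],None,fx=5,fy=5,interpolation=cv2.INTER_CUBIC)); print(manip.current_clock())
E
```

```text
[ 0.52947172 -0.22387539  0.083     ]
[ 0.6  0.  -1. ]
gap 0.04398085474193866 [ 0.3 -1.4 -0. ] 19.979890286922455 [-1.01221463e-04 -4.08855597e-04 -3.05467612e-06]
0.12 [ 1.2 -1.4  0.4] [ 0.0004 -0.0005  0.0006] 0.0438
0.24 [ 2.5 -2.   1.2] [ 0.0009 -0.0004  0.0004] 0.044
0.36 [ 3.2 -3.3  0.3] [ 0.0011 -0.0005  0.0002] 0.0437
0.48 [ 4.7 -2.7  0.7] [ 0.0011 -0.0004  0.    ] 0.0439
0.6 [ 5.5 -4.1 -0.3] [ 0.0009 -0.0004 -0.0002] 0.0438
0.72 [ 4.2 -3.6 -0.8] [ 0.0006 -0.0004 -0.0005] 0.0438
0.84 [ 4.3 -4.6 -0.9] [ 0.0001 -0.0004 -0.0008] 0.0441
0.94 [ 4.4 -3.9 -1.9] [-0.0004 -0.0004 -0.0011] 0.0437
1.0 [ 4.5 -4.4 -3.3] [-0.0008 -0.0004 -0.0014] 0.0437
1.05 [ 3.9 -3.6 -7.5] [-0.002  -0.0002 -0.0027] 0.0436
1.08 [  2.9  -5.5 -14.8] [-0.0039  0.0001 -0.0047] 0.0435
1.11 [  1.4  -5.7 -21.4] [-0.0058  0.0004 -0.0063] 0.0438
18.4167
```

```bash
python3 - <<'E'
from bench import manip, effector, viewer
from h import *
import cv2
print(manip.current_tool_pos())
effector.open_jaws(); p=manip.current_tool_pos(); manip.servo_line([p[0],p[1],.33],vel=.15)
w=viewer.get_calibration("wrist"); im=viewer.get_image("wrist")
m=cv2.inRange(cv2.cvtColor(im,cv2.COLOR_RGB2HSV),(100,120,50),(130,255,255)); m[:,:240]=0;m[:,310:]=0
ys,xs=np.nonzero(m); print(xs.min(),xs.max(),ys.min(),ys.max())
yaw=-.14;d=np.array([np.cos(yaw),np.sin(yaw),0]);piv=np.array([.5295,-.2239,.125])+.0997*d
for t in (.85,.95,1.05): a=t-np.radians(25); print(t,proj(w,piv-.11*np.cos(a)*d+[0,0,.11*np.sin(a)]).round(1))
manip.servo_line([p[0]-.08,p[1]+.12,.36],vel=.25)
a=viewer.get_image("side")[140:250,215:375,::-1]; b=viewer.get_image("top")[110:250,180:420,::-1]
c=np.zeros((600,800,3),np.uint8); a=cv2.resize(a,(400,275),interpolation=cv2.INTER_CUBIC); b=cv2.resize(b,(514,300),interpolation=cv2.INTER_CUBIC)
c[:275,:400]=a; c[290:590,:514]=b; c[:275,410:777]=cv2.resize(im[:,:,::-1],(367,275)); cv2.imwrite("pics/f.png",c); print(manip.current_clock())
E
```

```text
[ 0.53726518 -0.2254188   0.16830019]
292 298 196 203
0.85 [278.1 179.4]
0.95 [278.1 185.6]
1.05 [278.1 193. ]
21.4083
```

View pics/f.png

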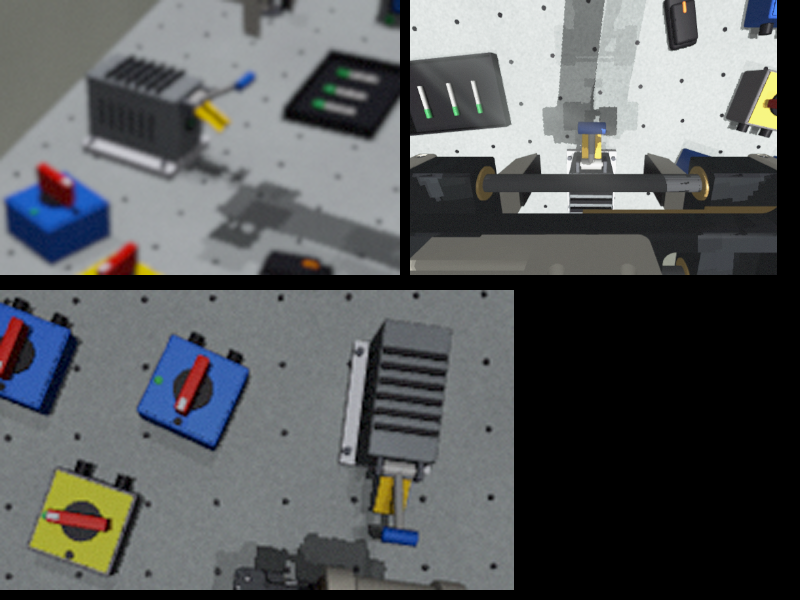

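The picture shows the lever raised: the bar sits at wrist row ~195, against 193 predicted for the upper stop. The stop force also built up to 21 N. The isolator pointer is at green, and the mouse and tray look undisturbed.

```bash
python3 -c "
from bench import manip
print(manip.hand_in())"
```

```text
the job is handed in; nothing more can be done
None
```

I turned the grey isolator's handle to its on stop (pointer at the green mark), then raised the shutter lever to its upper stop and left it there, and handed the job in at about 21 s; no verdict came back, and at the start I nudged the handle about 0.2 rad the wrong way before correcting.

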